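# Fit the brittle baking stone in the oven tray

## Robot

A 6-joint arm with a two-finger parallel gripper is mounted at the origin on the work surface. World frame = base frame: x ahead of the robot, y to its left, z up, the work surface at z = 0. Lengths are in m, angles in rad, forces in N, time in s.
With the tool pointing down it reaches from about 0.3 to 1 m from the base axis. Payload 5.1 kg.
Tool frame: the origin (TCP) lies on the centre line of the jaws, within the pads' length; the fingertips stand 19 mm ahead of it and the grasp point (between the pads) is the TCP; z points along the fingers, y is the line along which they close (so a half turn about z gives the same grasp; the last joint's range is limited). The gripper opens to 95 mm and grips with 3 to 60 N. Pads are 20 mm wide; open, the fingers measure 119 mm over their backs; the gripper's body (75 mm by 180 mm) begins 59 mm behind the grasp point.
Start: joints at [-0.083, 0.124, 1.65, -0, 1.367, -0.083], TCP at [0.65, -0, 0.234] pointing down, gripper open.
Joint ranges: [-2.61, 2.61], [-1.02, 2.33], [0.03, 2.71], [-1.35, 4.49], [0.32, 2.68], [-2.91, 2.91]. Speed limits (rad/s): [2.57, 2.57, 3.14, 3.14, 3.14, 3.14].

## Interface

Orientations are given as [roll, pitch, yaw] about the fixed x, y, z axes, in that order (R = Rz(yaw) Ry(pitch) Rx(roll)).
In Python, from rig import r, claw, telemetry, viewer gives the robot as it stands. Calls block until the motion is done:
- r.move_pose(position, orientation): joint-space move of the TCP to a pose.
- r.line_to(position, rate=0.15, rotation=None, stop_force=None): straight line of the TCP; rotation=None keeps the orientation; rate is the mean speed in m/s. With stop_force (N) it stops when the force on the tool has changed by that much, and returns True; else False.
- r.move_j(angles): joint-space move.
- claw.move_gripper(opening, grasp_force=None): finger opening in m; grasp_force is the grip in N (None keeps the last); returns when the fingers have stopped.
- r.dwell(seconds).
- r.solve_ik(position, orientation): joint angles nearest the present ones, or None.
- telemetry.observe(): the state.
- viewer.capture(name): name is "scene" or "side" or "wrist"; returns a dict with "frame" (420x560x3 uint8, red, green, blue), "mtx" (3x3 intrinsics, pixels), "k1" (the pictures are not rectified: a ray, as slopes to the right and down, at radius r is drawn at 1 + k1 r^2 times it, then the intrinsics apply), "origin" and "orientation" of the camera in the world; the wrist camera has in their place "hand_eye" (4x4, takes a point from camera to tool coordinates, whose origin is the TCP and whose axes are the flange's). Camera axes: x right, y down, z forward; pixel columns grow to the right and rows downward; lengths in m; the calibration is good to about 2 mm. A picture is of the moment at which its call begins: read the wrist's pose just before it. There is no depth.
A pose or a line that the arm cannot do raises r.PlanningError and nothing moves.
- r.sign_off(): hands the job in; it is judged then, once.
The state is a dict: "time_s": time; "qpos": joint angles; "dq": joint speeds; "joint_torque": joint torques, N m; "position": TCP position; "orientation": TCP orientation; "ft_force": force on the tool from outside, world axes, zero at the start; "torque": the same for the moment, N m; "width": finger opening in m; "grip_force": force on a finger pad.
Only numpy, scipy, OpenCV 4.12 (cv2) and the standard library are available. Lean on these libraries where they do the work, as an engineer would, in place of code of your own. Each camera call takes 0.05 s, during which the arm holds its last target. There are 200 camera calls.

## Task

Swing the bench lamp round on its post until it is well clear of the steel oven tray (a quarter turn to the left, seen from the robot) and leave it there; then lay the loose pale baking stone flat in the open place of the tray, lengthwise like the two stones already there, nudge it sideways until you feel it come up against its neighbour, and after that nudge it back until you feel it come up against the tray's back stop, so that it ends snug against both with no gap to speak of. The stone is brittle: grip, lower and push it gently, never squeezing, pressing or knocking it with more than 15 N, and let go of it only once it rests. Leave the other things on the counter where they are.

Things in the scene. Friction and masses are not known exactly. Their poses are not given: they have to be found in the camera images.
- stone: The loose pale sandy baking stone: a slab 130 (its x) x 54 (its y) x 20 mm, about 0.26 kg, lying on the counter. Origin at the centre of its underside, z up. The two ends are alike, so it may be fitted either way round.
- tray: Dark steel oven tray fixed to the counter; deck 6 mm thick. Origin at the height of the counter; x points to the back stop (away from the robot), y to the side where the two brown stones are fitted. Deck from x = -135 to 95, y = -155 to 155 mm; its front (-x) and right (-y) sides are open, without lips. The place to fill is the open one at the -y side of the brown stones.
- bay (a point): Where the middle of the stone's underside must come: on the tray's deck (6 mm above the counter), axes as the tray's. The stone then touches the neighbour's side, which lies 27 mm to +y of this point, and the back stop, whose front face lies 65 mm to +x of it.
- next_stone: The neighbour: a fixed brown stone, same size as the loose one (130 x 54 x 20 mm), axes as the tray's, origin at the centre of its underside, on the deck. Another fixed brown stone lies beyond it at +y.
- back_stop: Fixed steel bar along the tray's back, 10 mm thick (x), 310 mm long (y), 30 mm high above the deck. Origin at the centre of its underside, on the deck.
- lamp_arm (a joint): Lamp arm's angle about the vertical post, rad: 0 when the arm points from the post to the tray's front, the red shade hanging over the open place; it grows as the lamp swings to the tray's left (+y), as far as 1.8. It starts between -0.3 and 0.3. The arm is stiff and stays where it is left; from about 1.2 on it is clear of the tray's open place.
- lamp_grip (a point): Point on the upright black grip stalk on the lamp arm (14 mm thick, round), 120 mm from the post's axis, 20 mm below the stalk's top and 35 mm above the arm. The shade (104 mm wide) hangs 150 mm from the post's axis; its underside is 160 mm above the counter.
- lamp_hinge (a point): Point on the upright post's axis, 247 mm above the counter; the post is 22 mm thick and stands behind the back stop.
- oil_bottle: Bystander: amber oil bottle, 60 mm wide, 200 mm tall. Origin under its centre.
- spice_jar: Bystander: glass jar with a red lid, 56 mm wide, 90 mm tall. Origin under its centre.
- ramekin: Bystander: small white cup, 52 mm wide, 32 mm tall, standing on the farther brown stone of the tray. Origin under its centre.
- pepper_mill: Bystander: dark wooden mill, 54 mm wide, 165 mm tall. Origin under its centre.
- cutter: Bystander: pizza wheel lying flat, black handle to its -x, 230 mm long. Origin near its middle.
- oven_brush: Bystander: brush lying flat along its x. Origin near its middle.
- bowl: Bystander: steel bowl, 110 mm wide, 50 mm tall. Origin under its centre.
Things that resemble listed ones, but are neither listed nor needed, are in the scene too. Leave any black or purple look-alike of the stone alone.

How it is judged:
On the way, in this order (a step that is already met when the one before it is completed fails the run):
1. the lamp arm is swung clear of the tray (past 1.2 rad) (value of joint lamp_arm above 1.2 rad), for 0.2 s.
2. the stone lies flat on the tray's deck in the open place (z of stone in the frame of bay between -0.003 and 0.003 m and x of stone in the frame of bay between -0.09 and 0.003 m and y of stone in the frame of bay between -0.12 and 0.003 m and angle between stone's own z axis and vertical below 0.04 rad and contact force between stone and tray above 0.5 N), for 0.1 s.
3. the stone is pressed lightly (over 2 N) against the neighbouring stone (contact force between stone and next_stone above 2 N), for 0.02 s.
4. after that, the stone is pressed lightly (over 2 N) against the back stop (contact force between stone and back_stop above 2 N), for 0.02 s.
At the end, for the whole second after the job is handed in: The stone rests released and flat on the deck in the open place, its middle within 2 mm of the bay point along x, y and z, lengthwise in line with the tray within 0.025 rad (either way round), at rest, and the lamp arm is still past 1.2 rad (x of stone in the frame of bay between -0.002 and 0.002 m and y of stone in the frame of bay between -0.002 and 0.002 m and z of stone in the frame of bay between -0.002 and 0.002 m and angle between the x axis of stone and the x axis of bay, either way round below 0.025 rad and angle between stone's own z axis and vertical below 0.03 rad and linear speed of stone below 0.01 m/s and value of joint lamp_arm above 1.2 rad); the robot touches nothing.
It fails at once if the brittle stone is squeezed with more than 16 N a side (32 N over both fingers) (contact force between the fingers and stone above 32 N).
It fails at once if the brittle stone is pressed or knocked against its neighbour or the back stop with more than 15 N (contact force between stone and next_stone above 15 N or contact force between stone and back_stop above 15 N).
It fails at once if the brittle stone is dropped or pressed on the tray so that all its contacts with the tray and what the tray carries add up to more than 36 N (its weight included) (contact force between stone and tray above 36 N).
It fails at once if the stone is let go or dropped more than 6 mm above the tray or counter (height (world z) of stone above 0.013 m and contact force between the fingers and stone below 0.05 N).
It fails at once if a bystander is moved by more than 30 mm (distance of any of oil_bottle, spice_jar, ramekin, pepper_mill, cutter, oven_brush, bowl from where it was at the start of the episode above 0.03 m).
It also fails if it takes over 72 s, if anything falls off the work surface, if the arm or the gripper's body presses on something with over 40 N, if the wrist force passes 120 N, or if a joint passes its speed limit or range.

## Working session

There is one attempt and no reset: what is moved stays moved. The work goes in short steps, each a Python script; the robot and the scene stay as the last script left them, time stands still between calls to the robot, and variables do not carry over. Pictures are saved under pics/ and viewed, at most 10 in all, crops included, and the job is handed in when it is done.

```bash
ls; mkdir -p pics; cat > h.py <<'E'
import numpy as np, cv2
from rig import r, claw, telemetry, viewer
from scipy.spatial.transform import Rotation as R
def snap(name,fn):
    s=telemetry.observe(); c=viewer.capture(name); cv2.imwrite('pics/'+fn+'.png',c['frame'][:,:,::-1])
    import pickle; pickle.dump((s,c),open('pics/'+fn+'.pkl','wb')); return s,c
E
python3 - <<'E'
from h import *
for n in('scene','side'):
    s,c=snap(n,n+'0'); print({k:v for k,v in c.items() if k!='frame'})
s,c=snap('wrist','wrist0');print(c['hand_eye'],c['mtx'],c['k1']);print(s)
E
```

```text
pics
{'mtx': array([[395.36340024,   0.        , 284.05681223],
       [  0.        , 395.36340024, 208.85775516],
       [  0.        ,   0.        ,   1.        ]]), 'k1': -0.06090386192593214, 'origin': array([1.32053702, 0.06157704, 0.73285743]), 'orientation': array([-2.17260816,  0.01940486,  1.61469929])}
{'mtx': array([[534.56549969,   0.        , 277.6569216 ],
       [  0.        , 534.56549969, 207.14429693],
       [  0.        ,   0.        ,   1.        ]]), 'k1': -0.20973286995377663, 'origin': array([0.3247505 , 1.4429466 , 1.26021731]), 'orientation': array([-2.21205359e+00,  1.10134021e-03, -3.01759948e+00])}
[[ 5.87573397e-04 -9.54401828e-01 -2.98524381e-01  8.51474884e-02]
 [ 9.99998888e-01  9.69881638e-04 -1.13251743e-03  7.41873857e-04]
 [ 1.37041002e-03 -2.98523383e-01  9.54401337e-01 -1.51822584e-01]
 [ 0.00000000e+00  0.00000000e+00  0.00000000e+00  1.00000000e+00]] [[298.16233426   0.         279.91721507]
 [  0.         298.16233426 208.88938965]
 [  0.           0.           1.        ]] 0.0029305661661147633
{'time_s': 0.1, 'qpos': array([-8.26104463e-02,  1.24414756e-01,  1.65157643e+00, -3.02600999e-06,
        1.36750429e+00, -8.25844038e-02]), 'dq': array([-0.00251186, -0.00132651, -0.00358939, -0.00029067, -0.00093746,
        0.0009893 ]), 'joint_torque': array([ 5.00436727e-04, -4.18875861e+01, -3.61097610e+01,  7.76667567e-02,
        4.61263221e-02, -8.66308574e-05]), 'position': array([6.49434580e-01, 1.01460692e-05, 2.32503156e-01]), 'orientation': array([-3.13969606e+00, -1.54013094e-04,  1.57077075e+00]), 'ft_force': array([ 0.32632157,  0.23483939, -0.27000759]), 'torque': array([-0.05582414, -0.02355234,  0.01403163]), 'grip_force': 0.0, 'width': 0.09494203434197619}
```

View pics/scene0.png

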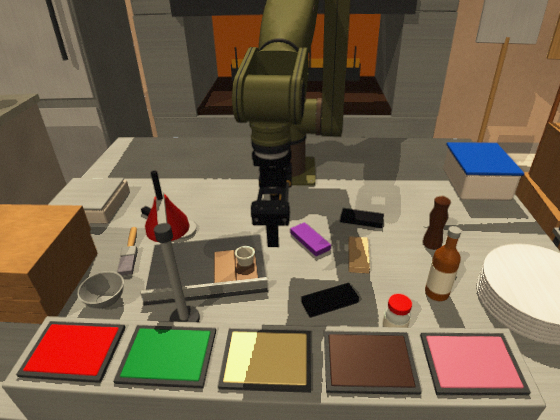

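View pics/side0.png

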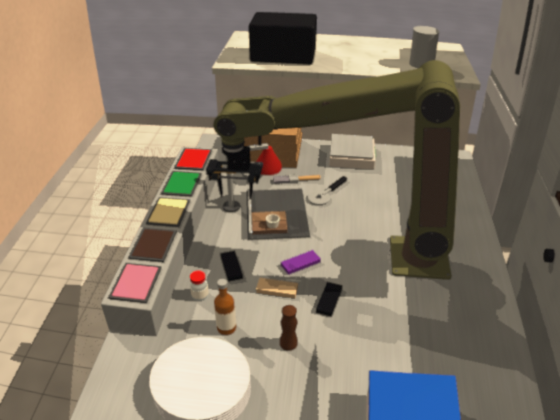

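Candidates for the stone in the scene view are pale sandy (360,254), purple (310,238), black (362,218) and black (330,300). The pale one fits the description. The lamp's red shade is at (167,215), its post at (172,240–315) and the tray at (205,265). Next I'll take close crops.

```bash
cat >> h.py <<'E'
import pickle
def load(fn): return pickle.load(open('pics/'+fn+'.pkl','rb'))
def campose(s,c):
    if 'hand_eye' in c:
        T=np.eye(4);T[:3,:3]=R.from_euler('xyz',s['orientation']).as_matrix();T[:3,3]=s['position'];T=T@c['hand_eye'];return T[:3,:3],T[:3,3]
    return R.from_euler('xyz',c['orientation']).as_matrix(),c['origin']
def pix2z(s,c,uv,z):
    M,o=campose(s,c)
    p=cv2.undistortPoints(np.array(uv,float).reshape(-1,1,2),c['mtx'],np.array([c['k1'],0,0,0.]))[:,0]
    d=np.c_[p,np.ones(len(p))]@M.T; return o+d*((z-o[2])/d[:,2])[:,None]
def rays(s,c,uv):
    M,o=campose(s,c)
    p=cv2.undistortPoints(np.array(uv,float).reshape(-1,1,2),c['mtx'],np.array([c['k1'],0,0,0.]))[:,0]
    return o,np.c_[p,np.ones(len(p))]@M.T
def proj(s,c,P):
    M,o=campose(s,c); return cv2.projectPoints(np.array(P,float).reshape(-1,3),cv2.Rodrigues(M.T)[0],-M.T@o,c['mtx'],np.array([c['k1'],0,0,0.]))[0][:,0]
E
python3 - <<'E'
from h import *
s,c=load('scene0')
print(pix2z(s,c,[(360,254)],.02),pix2z(s,c,[(184,316)],0))
im=c['frame'][:,:,::-1]
a=cv2.resize(im[150:350,120:290],None,fx=3,fy=3,interpolation=cv2.INTER_CUBIC)
s2,c2=load('side0')
b=cv2.resize(c2['frame'][130:330,200:345,::-1],None,fx=3-.25,fy=3,interpolation=cv2.INTER_CUBIC)[:, :290]
cv2.imwrite('pics/crop1.png',a)
E
```

```text
[[0.49769295 0.21862054 0.02      ]] [[ 0.70817403 -0.21772463  0.        ]]
```

View pics/crop1.png

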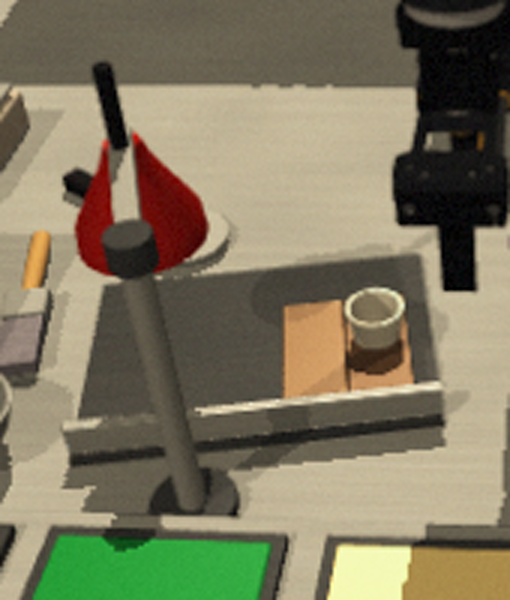

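```bash
python3 - <<'E'
from h import *
D=[3.14159,0,1.5708]
r.move_pose([0.50,0.20,0.30],D); r.dwell(.3); s,c=snap('wrist','wstone')
r.move_pose([0.60,-0.10,0.42],D); r.dwell(.3); s2,c2=snap('wrist','wtray'); print(s2['position'],s2['time_s'])
a=cv2.resize(c['frame'][:,:,::-1],(400,300)); 
cv2.imwrite('pics/m1.png',cv2.resize(c2['frame'][:,:,::-1],(800,600),interpolation=cv2.INTER_CUBIC))
x,y=proj(s,c,[0.498,0.2186,0.02])[0]; print(x,y)
x,y=int(x),int(y);k=c['frame'][max(y-110,0):y+110,max(x-130,0):x+130,::-1]; print(max(y-110,0),max(x-130,0))
cv2.imwrite('pics/m2.png',cv2.resize(k,None,fx=2.5,fy=2.5,interpolation=cv2.INTER_CUBIC))
E
```

```text
[ 0.59994594 -0.09912507  0.41977371] 3.0833
278.23270724974657 163.2738164214918
53 148
```

View pics/m1.png

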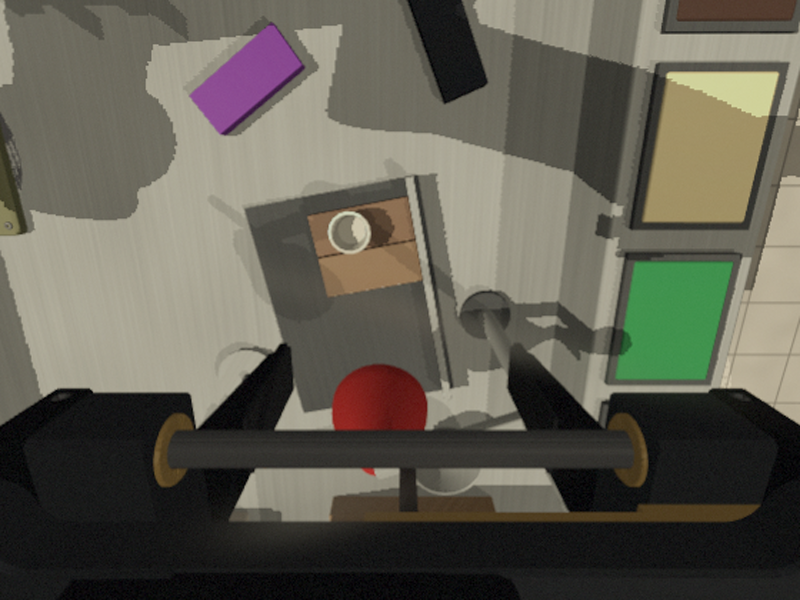

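View pics/m2.png

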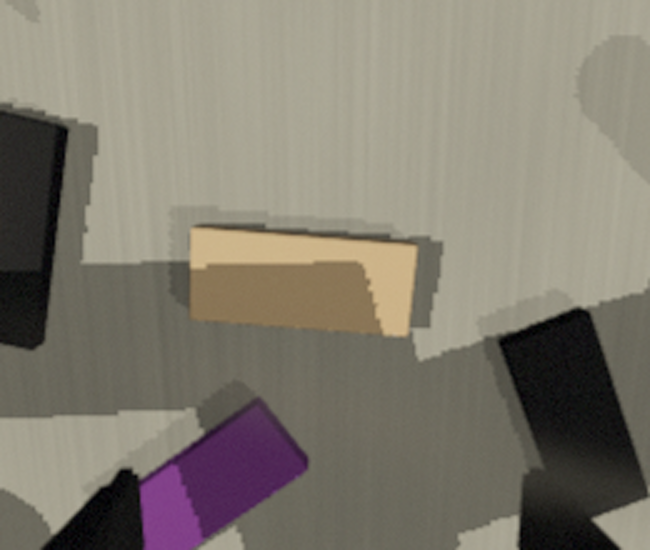

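The stone, pale with its top-face corners at (224,144)–(315,187) in the wrist picture, lies free with the purple and black decoys apart from it. In the tray picture the next stone's top face is at (319–423, 240–297) and the post foot at (485,315), both at 1.43× scale. The shade covers the open place.

```bash
python3 - <<'E'
from h import *
s,c=load('wstone'); q=np.array([(191,227),(417,243),(408,336),(190,320)])/2.5+[148,53]-.3
P=pix2z(s,c,q,.02);print(P,[np.linalg.norm(P[i]-P[i-1]) for i in range(4)],P.mean(0),np.degrees(np.arctan2(*(P[1]+P[2]-P[0]-P[3])[[1,0]])))
s,c=load('wtray'); f=1/1.4286
q=np.array([(319,258),(413,240),(423,281),(329,297)])*f
P=pix2z(s,c,q,.026);print(P,[np.linalg.norm(P[i]-P[i-1]) for i in range(4)],P.mean(0),np.arctan2(*(P[1]+P[2]-P[0]-P[3])[[1,0]]))
t=pix2z(s,c,np.array([(247,208),(303,411)])*f,.006);print('deck front',t,np.linalg.norm(t[0]-t[1]),np.arctan2(*(t[0]-t[1])[[1,0]])-np.pi/2)
t=pix2z(s,c,np.array([(405,178),(416,177),(442,388),(453,388)])*f,.036);print('stop',t,np.linalg.norm(t[0]-t[2]))
foot=pix2z(s,c,np.array([(485,315)])*f,0.0)[0];print('foot',foot)
s,c=load('scene0');print('foot2',pix2z(s,c,[(120+193/3,150+496/3)],0))
# stalk ray at horizontal distance .12 from post
for px in[(120+104/3,150+68/3),(120+118/3,150+146/3),(120+130/3,150+232/3)]:
  for z in (.23,.247,.26,.28,.30,.32): p=pix2z(s,c,[px],z)[0]; print(z,p,np.hypot(*(p-foot)[:2]))
E
```

```text
[[0.42128246 0.24666988 0.02      ]
 [0.54978717 0.23765076 0.02      ]
 [0.54630246 0.18328854 0.02      ]
 [0.41763756 0.19297159 0.02      ]] [np.float64(0.053821853048767264), np.float64(0.1288208307564953), np.float64(0.05447379123637349), np.float64(0.12902875485385987)] [0.48375241 0.21514519 0.02      ] -4.159404554483931
[[ 0.49448967 -0.12961911  0.026     ]
 [ 0.61676465 -0.10577637  0.026     ]
 [ 0.63061752 -0.16031963  0.026     ]
 [ 0.50498138 -0.18280679  0.026     ]] [np.float64(0.054212592996551345), np.float64(0.12457786792521815), np.float64(0.056274941515047444), np.float64(0.12763272580227042)] [ 0.56171331 -0.14463048  0.026     ] 0.18474999233154588
deck front [[ 0.40030146 -0.06769341  0.006     ]
 [ 0.45341222 -0.37006728  0.006     ]] 0.30700278588328034 0.17387241157970212
stop [[ 0.60595203 -0.02874883  0.036     ]
 [ 0.61924774 -0.02756028  0.036     ]
 [ 0.65966188 -0.31361205  0.036     ]
 [ 0.67516323 -0.31356639  0.036     ]] 0.2898823934061588
foot [ 0.7211427  -0.21712816  0.        ]
foot2 [[ 0.70613178 -0.21742521  0.        ]]
0.23 [ 0.4255714  
[... 413 characters left out ...]
13135
0.247 [ 0.57726888 -0.26724212  0.247     ] 0.15235185166767426
0.26 [ 0.59715637 -0.25844396  0.26      ] 0.1306889690929659
0.28 [ 0.62775251 -0.24490834  0.28      ] 0.09743442113538536
0.3 [ 0.65834865 -0.23137272  0.3       ] 0.06438944151957386
0.32 [ 0.6889448  -0.21783709  0.32      ] 0.03220571244712854
0.23 [ 0.66305866 -0.23530833  0.23      ] 0.060862757067831376
0.247 [ 0.6852859  -0.22527159  0.247     ] 0.03676990784731702
0.26 [ 0.7022832  -0.21759643  0.26      ] 0.018865320320905855
0.28 [ 0.72843289 -0.2057885   0.28      ] 0.013480902212498877
0.3 [ 0.75458258 -0.19398056  0.3       ] 0.04066984889100991
0.32 [ 0.78073227 -0.18217263  0.32      ] 0.06908549749313703
```

```bash
python3 - <<'E'
from h import *
D=[3.14159,0,1.5708]; o=[]
for i,p in enumerate([[0.68,-0.29,0.42],[0.52,-.29,.42]]):
    r.move_pose(p,D); r.dwell(.3); s,c=snap('wrist','wl%d'%i)
    o.append(c['frame'][0:290,80:480,::-1])
print(telemetry.observe()['time_s'])
cv2.imwrite('pics/m3.png',cv2.resize(np.vstack(o),None,fx=1,fy=1) if 0 else cv2.resize(np.hstack([x[:, :] for x in o]),(800,290)))
E
```

```text
5.35
```

View pics/m3.png

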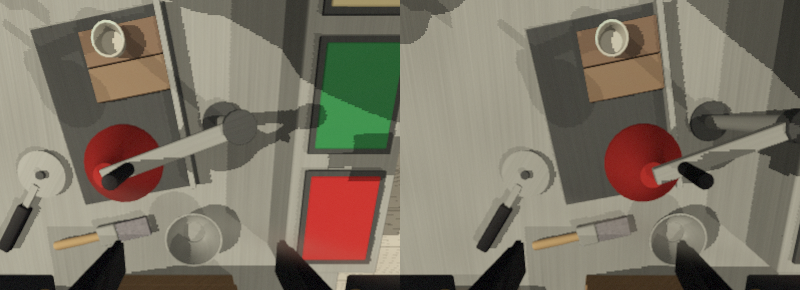

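The views show the stalk's top at (112,184) in the left picture and (706,182) in the right, with its foot at (125,173) and (685,170). The post head is at (240,127) and the bay is partly hidden by the shade. Now I'll triangulate.

```bash
python3 - <<'E'
from h import *
a,b,e=load('wl0'),load('wl1'),load('scene0')
def tri(obs):
    A=np.zeros((3,3));B=np.zeros(3);rs=[]
    for sc,px in obs:
        o,d=rays(*sc,[px]);d=d[0]/np.linalg.norm(d[0]);Q=np.eye(3)-np.outer(d,d);A+=Q;B+=Q@o;rs.append((Q,o))
    p=np.linalg.solve(A,B);return p.round(4),[np.linalg.norm(Q@(p-o)).round(4) for Q,o in rs]
print('top',tri([(a,(80+112,183)),(b,(706-320,181)),(e,(154.7,172.3))]))
print('top wrist only',tri([(a,(80+112,183)),(b,(706-320,181))]))
print('base',tri([(a,(80+126,173)),(b,(685-320,170)),(e,(159.3,198))]))
print('post head',tri([(a,(80+240,127)),(e,(120+130/3,150+226/3))]))
# next stone
q=np.array([(80,35),(155,16),(162,53),(88,71)])
for n,q in((a,[(88,66),(160,52),(169,86),(97,103)]),(b,[(585,67),(656,50),(663,86),(590,105)])):
    q=np.array(q)+([80,0] if n is a else [-320,0]);P=pix2z(*n,q,.026);print(P,P.mean(0))
E
```

```text
top (array([ 0.6073, -0.2543,  0.3328]), [np.float64(0.0024), np.float64(0.0011), np.float64(0.0034)])
top wrist only (array([ 0.608 , -0.2562,  0.3316]), [np.float64(0.0005), np.float64(0.0005)])
base (array([ 0.606 , -0.2573,  0.2687]), [np.float64(0.0031), np.float64(0.0019), np.float64(0.0032)])
post head (array([ 0.718 , -0.2119,  0.2765]), [np.float64(0.0022), np.float64(0.0022)])
[[ 0.49328048 -0.12515582  0.026     ]
 [ 0.61427003 -0.10381965  0.026     ]
 [ 0.62759298 -0.15575447  0.026     ]
 [ 0.50236814 -0.18333009  0.026     ]] [ 0.55937791 -0.14201501  0.026     ]
[[ 0.49556108 -0.1273554   0.026     ]
 [ 0.61239832 -0.10184783  0.026     ]
 [ 0.62743179 -0.15659328  0.026     ]
 [ 0.50338168 -0.18714979  0.026     ]] [ 0.55969322 -0.14323658  0.026     ]
```

```bash
python3 - <<'E'
from h import *
post=np.array([.718,-.213]); rad=.119; yt=.18; zg=.312
b0=np.arctan2(-.256-post[1],.607-post[0])%(2*np.pi); b1=np.pi+yt-1.57
print(b0,b1)
P=lambda b,z:[*(post+rad*np.array([np.cos(b),np.sin(b)])),z]
O=lambda b:[np.pi,0,b]
bs=np.linspace(b0,b1,13)
assert all(r.solve_ik(P(b,zg),O(b)) is not None for b in bs)
claw.move_gripper(.06)
r.move_pose(P(b0,.40),O(b0)); r.line_to(P(b0,zg),.15,stop_force=15)
claw.move_gripper(.018,5)
print(telemetry.observe()['position'],telemetry.observe()['width'])
for b in bs[1:]:
    r.line_to(P(b,zg),.12,O(b)); s=telemetry.observe(); print(s['ft_force'].round(1),s['width'].round(3),s['time_s'])
claw.move_gripper(.06); r.line_to(P(b1,.42),.2)
r.move_pose([.50,-.22,.42],[3.14159,0,1.5708]); r.dwell(.3); s,c=snap('wrist','wt2'); print(s['time_s'],s['ft_force'])
cv2.imwrite('pics/m4.png',cv2.resize(c['frame'][:300,:,::-1],(800,429),interpolation=cv2.INTER_CUBIC))
E
```

```text
3.511179027962613 1.7515926535897932
[ 0.60703297 -0.25597947  0.31194138] 0.017943424456102076Traceback (most recent call last):
  File "<stdin>", line 14, in <module>
AttributeError: 'float' object has no attribute 'round'
```

```bash
python3 - <<'E'
from h import *
post=np.array([.718,-.213]); rad=.119; zg=.312
b0,b1=3.511179,1.751593
P=lambda b,z:[*(post+rad*np.array([np.cos(b),np.sin(b)])),z]
O=lambda b:[np.pi,0,b]
for b in np.linspace(b0,b1,13)[2:]:
    r.line_to(P(b,zg),.12,O(b)); s=telemetry.observe(); print(s['ft_force'].round(1),round(s['width'],4),s['time_s'])
claw.move_gripper(.06); r.line_to(P(b1,.42),.2)
r.move_pose([.50,-.22,.42],[3.14159,0,1.5708]); r.dwell(.3); s,c=snap('wrist','wt2'); print(s['time_s'],s['ft_force'])
cv2.imwrite('pics/m4.png',cv2.resize(c['frame'][:300,:,::-1],(800,429),interpolation=cv2.INTER_CUBIC))
E
```

```text
[-0.1 -0.2  0. ] 0.0179 9.9417
[-0.2  1.1 -0.1] 0.0179 10.2417
[-0.7 -0.5  0. ] 0.0178 10.5417
[ 0.2  0.4 -0.4] 0.0183 10.8417
[-1.   0.2 -0.4] 0.0183 11.1417
[-0.5  0.3  0. ] 0.0183 11.4417
[-0.5  0.4  0.4] 0.0179 11.7417
[-0.1  0.1 -0.3] 0.0181 12.0417
[-1.4  0.3  0.5] 0.0179 12.3417
[ 0.4  0.7 -1. ] 0.018 12.6417
[ 0.1  0.1 -0.2] 0.0183 12.9417
15.7333 [0.28327716 0.41800594 0.17182942]
```

View pics/m4.png

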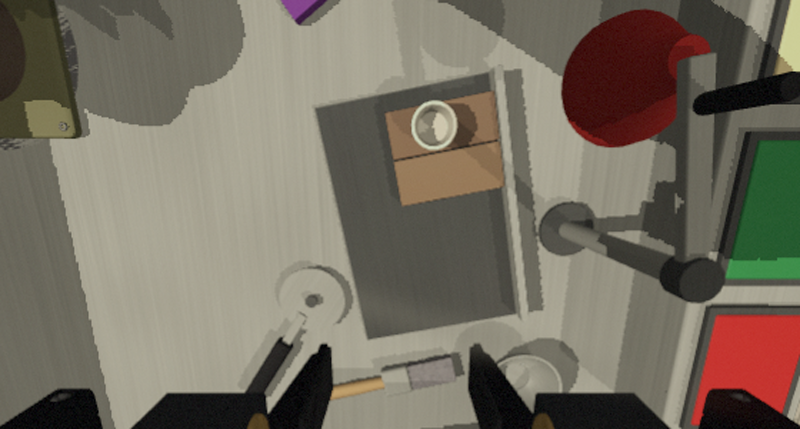

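The lamp now points left, with its shade at (640,80), well clear of the tray. The open place at (460,250) is free. The next stone's corners are at (394,160), (499,140), (503,187) and (401,206).

```bash
python3 - <<'E'
from h import *
s,c=load('wt2'); f=.7
def Z(q,z): return pix2z(s,c,np.array(q)*f,z)
t=Z([(317,107),(369,338)],.006);d=t[0]-t[1];y1=np.arctan2(d[1],d[0])-np.pi/2;print('front',t,np.linalg.norm(d),y1)
t=Z([(515,314),(369,338)],.006);print('right edge len to stop',np.linalg.norm(t[0]-t[1]),np.arctan2(*(t[0]-t[1])[[1,0]]))
n=Z([(394,160),(498,140),(503,187),(401,206)],.026);print(n,n.mean(0))
yw=.18
ux=np.array([np.cos(yw),np.sin(yw)]);uy=np.array([-ux[1],ux[0]])
t=Z([(317,107),(369,338)],.006)
print('tray origin from front edge',t[:,:2].mean(0)+.135*ux)
print('next in tray frame wrt', (n.mean(0)[:2]-t[:,:2].mean(0))@np.c_[ux,uy]-[.135,0])
print('bay',n.mean(0)[:2]-.054*uy)
E
```

```text
front [[ 0.39923267 -0.06686365  0.006     ]
 [ 0.45663701 -0.37069007  0.006     ]] 0.3092017980050956 0.18673671104056
right edge len to stop 0.2093360746252206 0.17755296807356494
[[ 0.49329387 -0.12832159  0.026     ]
 [ 0.61826425 -0.10527631  0.026     ]
 [ 0.62833732 -0.15990848  0.026     ]
 [ 0.50196734 -0.18325227  0.026     ]] [ 0.5604657  -0.14418966  0.026     ]
tray origin from front edge [ 0.56075374 -0.19460787]
next in tray frame wrt [0.00874296 0.04965521]
bay [ 0.57013329 -0.19731722]
```

```bash
python3 - <<'E'
from h import *
st=np.array([.4838,.2151]); ys=np.pi-.073; bay=np.array([.5705,-.197]); yw=.182
ux=np.array([np.cos(yw),np.sin(yw)]);uy=np.array([-ux[1],ux[0]])
tgt=bay-.03*ux-.038*uy; O1=[np.pi,0,ys]; O2=[np.pi,0,np.pi+yw]
print(tgt,r.solve_ik([*st,.023],O1),r.solve_ik([*tgt,.03],O2))
claw.move_gripper(.09)
r.move_pose([*st,.12],O1); print(r.line_to([*st,.05],.15), r.line_to([*st,.0235],.05,stop_force=6))
claw.move_gripper(.062); s=telemetry.observe(); print(s['position'],s['ft_force'])
claw.move_gripper(.045,9); r.dwell(.2); s=telemetry.observe(); print(s['width'],s['grip_force'],s['ft_force'],s['time_s'])
E
```

```text
[ 0.54787337 -0.23980229] [ 0.31695009  0.09249613  2.07069671  0.          0.97839981 -1.18084624] [-0.50231961  0.21989356  1.91079538  0.          1.01090371 -2.25511594]
False False
[0.48382515 0.21510949 0.02353527] [-0.29927589  0.04596287  0.63226689]
0.054099362553106246 8.992982804775238 [ 0.16982935 -0.68956124  0.50660709] 20.9333
```

```bash
python3 - <<'E'
from h import *
st=np.array([.4838,.2151]); ys=np.pi-.073; bay=np.array([.5705,-.197]); yw=.182
tgt=np.array([.54787,-.23980]); O1=[np.pi,0,ys]; O2=[np.pi,0,np.pi+yw]
r.line_to([*st,.13],.1); s=telemetry.observe(); print(s['width'],s['grip_force'],s['ft_force'])
r.line_to([.51,0,.16],.2,[np.pi,0,np.pi+.05]); r.line_to([*tgt,.12],.2,O2)
r.line_to([*tgt,.045],.1); r.dwell(.2)
print(r.line_to([*tgt,.022],.015,stop_force=4)); s=telemetry.observe(); print(s['position'],s['width'],s['grip_force'],s['ft_force'],s['torque'],s['time_s'])
E
```

```text
0.05454764402371776 8.991718590259552 [-0.34228115  0.43702556 -3.28692449]
True
[ 0.54785397 -0.23975361  0.02924695] 0.054193175989262515 8.99756446480751 [ 0.79592123 -0.12254064  4.49113666] [ 0.11563941 -0.11238393 -0.10241652] 26.8833
```

```bash
cat >> h.py <<'E'
bay=np.array([.5705,-.197]); yw=.182
ux=np.array([np.cos(yw),np.sin(yw)]);uy=np.array([-ux[1],ux[0]])
W=lambda x,y,z:[*(bay+x*ux+y*uy),z]
def tb(): s=telemetry.observe(); p=s['position'][:2]-bay; F=s['ft_force'][:2]; print('bayxy',[(p@ux).round(4),(p@uy).round(4)],'F',[(F@ux).round(2),(F@uy).round(2)],'z',s['position'][2].round(4),'t',s['time_s'])
O2=[np.pi,0,np.pi+yw]
E
python3 - <<'E'
from h import *
claw.move_gripper(.076); r.dwell(.2); tb()
r.line_to(W(-.03,-.038,.10),.12)
claw.move_gripper(0.0,9)
r.line_to(W(-.03,-.105,.08),.15); r.line_to(W(-.03,-.105,.030),.1); r.dwell(.2); tb()
print(r.line_to(W(-.03,-.083,.030),.03,stop_force=4)); tb()
print(r.line_to(W(-.03,-.045,.030),.012,stop_force=5)); tb(); r.dwell(.1); tb()
E
```

```text
bayxy [np.float64(-0.0314), np.float64(-0.0369)] F [np.float64(-0.15), np.float64(0.2)] z 0.0275 t 27.7083
bayxy [np.float64(-0.0295), np.float64(-0.1055)] F [np.float64(0.35), np.float64(-0.34)] z 0.031 t 31.2083
False
bayxy [np.float64(-0.03), np.float64(-0.0831)] F [np.float64(1.55), np.float64(0.22)] z 0.0301 t 32.0917
False
bayxy [np.float64(-0.03), np.float64(-0.0451)] F [np.float64(-0.19), np.float64(-1.11)] z 0.03 t 35.4083
bayxy [np.float64(-0.03), np.float64(-0.045)] F [np.float64(1.01), np.float64(-1.86)] z 0.03 t 35.5083
```

```bash
python3 - <<'E'
from h import *
print(r.line_to(W(-.03,-.022,.030),.012,stop_force=4)); tb(); r.dwell(.1); tb()
s,c=snap('scene','p1')
cv2.imwrite('pics/m5.png',cv2.resize(c['frame'][220:310,130:290,::-1],(800,450),interpolation=cv2.INTER_CUBIC))
E
```

```text
True
bayxy [np.float64(-0.0299), np.float64(-0.0352)] F [np.float64(0.42), np.float64(-1.21)] z 0.0299 t 36.5167
bayxy [np.float64(-0.03), np.float64(-0.0353)] F [np.float64(0.35), np.float64(-2.0)] z 0.0297 t 36.6167
```

View pics/m5.png

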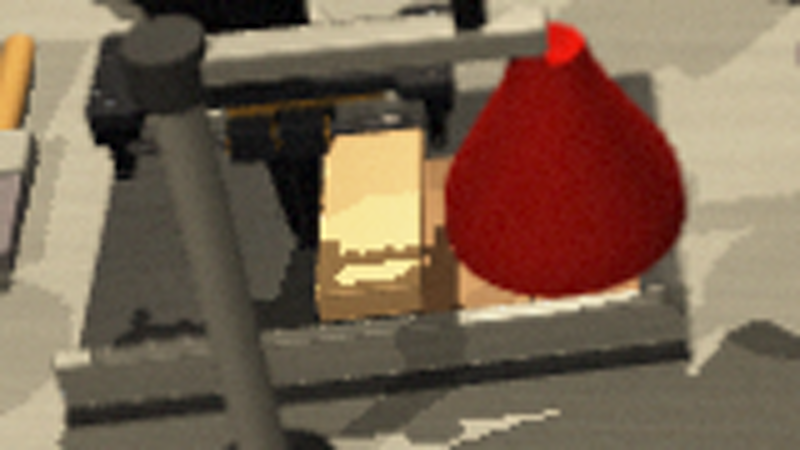

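The stone's side looks flush with the brown neighbour, but the residual force is low. I'll push once more with a somewhat higher limit to make sure.

```bash
python3 - <<'E'
from h import *
for k in range(2):
    print(r.line_to(W(-.03,-.026,.030),.008,stop_force=6)); tb(); r.dwell(.15); tb()
E
```

```text
True
bayxy [np.float64(-0.0301), np.float64(-0.0353)] F [np.float64(0.38), np.float64(-0.88)] z 0.0295 t 37.1083
bayxy [np.float64(-0.0302), np.float64(-0.0353)] F [np.float64(0.31), np.float64(-1.56)] z 0.0294 t 37.2583
True
bayxy [np.float64(-0.0303), np.float64(-0.0353)] F [np.float64(0.24), np.float64(-0.58)] z 0.0293 t 37.7167
bayxy [np.float64(-0.0304), np.float64(-0.0353)] F [np.float64(0.52), np.float64(-0.9)] z 0.0291 t 37.8667
```

Three firm stops at the same place show the stone seated against the neighbour. Next I'll push it toward the back stop.

```bash
python3 - <<'E'
from h import *
r.line_to(W(-.03,-.06,.030),.1); r.line_to(W(-.03,-.06,.08),.15)
r.line_to(W(-.145,.003,.08),.2); r.line_to(W(-.145,.003,.031),.1); r.dwell(.2); tb()
print(r.line_to(W(-.112,.003,.030),.03,stop_force=5)); tb()
print(r.line_to(W(-.06,.003,.030),.012,stop_force=6)); tb(); r.dwell(.15); tb()
E
```

```text
bayxy [np.float64(-0.1444), np.float64(0.0025)] F [np.float64(-0.83), np.float64(-0.51)] z 0.0319 t 40.4
False
bayxy [np.float64(-0.1122), np.float64(0.0031)] F [np.float64(-0.32), np.float64(-0.63)] z 0.0299 t 41.65
True
bayxy [np.float64(-0.0766), np.float64(0.0033)] F [np.float64(-0.01), np.float64(-0.55)] z 0.0295 t 44.3833
bayxy [np.float64(-0.0773), np.float64(0.0037)] F [np.float64(0.67), np.float64(-0.52)] z 0.0288 t 44.5333
```

```bash
python3 - <<'E'
from h import *
for k in range(2): print(r.line_to(W(-.065,.003,.030),.010,stop_force=6)); tb(); r.dwell(.1)
r.line_to(W(-.11,.003,.030),.1); r.line_to(W(-.11,.003,.08),.15)
r.line_to(W(0,-.065,.08),.2); r.line_to(W(0,-.065,.031),.1); r.dwell(.2)
print(r.line_to(W(0,-.02,.030),.015,stop_force=6)); tb(); r.dwell(.1)
r.line_to(W(0,-.065,.030),.1); r.line_to(W(0,-.065,.08),.15)
r.line_to(W(-.11,.003,.08),.2); r.line_to(W(-.11,.003,.031),.1); r.dwell(.2)
print(r.line_to(W(-.065,.003,.030),.015,stop_force=6)); tb(); r.dwell(.1)
r.line_to(W(-.12,.003,.030),.1); r.line_to(W(-.12,.003,.10),.2)
r.move_pose([.47,-.30,.30],[3.14159,0,1.5708]); r.dwell(.2); s,c=snap('wrist','fin')
x,y=proj(s,c,[.565,-.17,.026])[0].astype(int); print(x,y,s['time_s'])
x0,y0=max(x-100,0),max(y-75,0)
cv2.imwrite('pics/m6.png',cv2.resize(c['frame'][y0:y0+150,x0:x0+200,::-1],(800,600),interpolation=cv2.INTER_CUBIC))
E
```

```text
True
bayxy [np.float64(-0.0766), np.float64(0.004)] F [np.float64(0.34), np.float64(0.87)] z 0.0283 t 45.0333
True
bayxy [np.float64(-0.0765), np.float64(0.0046)] F [np.float64(0.24), np.float64(-0.61)] z 0.0274 t 45.625
True
bayxy [np.float64(0.0001), np.float64(-0.035)] F [np.float64(0.37), np.float64(-0.45)] z 0.0303 t 50.2417
True
bayxy [np.float64(-0.0763), np.float64(0.0033)] F [np.float64(-0.09), np.float64(-0.43)] z 0.0297 t 54.9833
352 80 57.8167
```

View pics/m6.png

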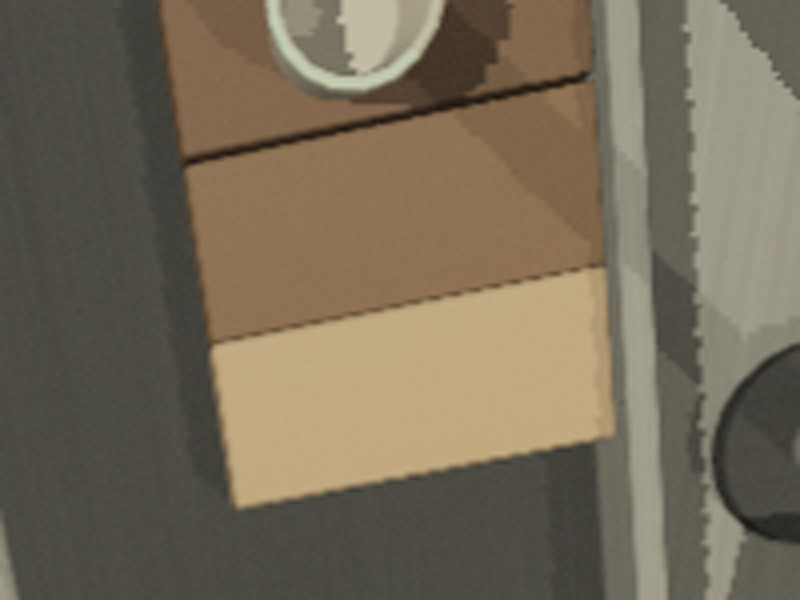

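The stone, with corners at (212,345), (605,267), (612,435) and (237,507), lies flush against its neighbour and the back stop. Its ends line up with the neighbour's.

```bash
python3 -c "
from h import *
print(r.sign_off())"
```

```text
the job is handed in; nothing more can be done
None
```

I swung the lamp about a quarter turn left, clear of the tray, and fitted the stone in the open place. The last picture shows no gap at its neighbour or the back stop, and the job is handed in with no verdict shown.

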